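Restock the paint tray from the stock box

TASK

Restock the classroom's paint tray: pull the wooden tray well out of its case, tip the lid of the grey stock box up by its fin, with its back edge still tucked under the box's lip, and draw it off; then stand all the paint pots from the box upright in the tray. Push the tray fully home again, and put the lid back on the box, lying flat with its back edge tucked under the lip; leave the glue, the large jar and the tape roll where they are.

Things in the scene. Friction and masses are not known exactly. Their poses are not given: they have to be found in the camera images.
- case: Low plywood paint case, fixed, 286 mm wide. Its bay (254 wide, 63 high, 190 deep) takes the tray; the roof's top is 87 mm above the table and reaches from the mouth to 200 mm behind it. The 12 mm base board also runs 165 mm out in front of the mouth as an open landing for the drawn-out tray. Origin on the table under the middle of the mouth; x points straight into the bay, z up.
- case_mouth (a point): Middle of the mouth of the case's bay, on the base board, 12 mm above the table; axes as for the case. With the tray fully home its panel lies flat against the case's front edges: tray_front is then 12 mm in front of this point.
- tray_front (a point): Centre of the outer face of the front panel of the loose wooden tray (0.45 kg) in the bay, 32 mm above the tray's underside. x points to the tray's back, z up. Panel 280 mm wide, 12 thick, from 2 to 52 mm above the underside. The tray starts 2 to 20 mm short of home. Its bare-wood sides have 2 mm play each in the bay: pushed well off its middle (75 mm) it skews and jams, at its middle it slides.
- tray_knob (a point): Centre of the round steel knob on the middle of the tray's panel: 24 mm diameter, sticking out 30 mm; the point is 18 mm in front of tray_front, 32 mm above the tray's underside; axes as for tray_front. Gripped across y and turned square, it frees a skewed tray. The tray must stay in the bay: with tray_front more than 190 mm in front of case_mouth it has left it.
- tray_floor (a point): Middle of the same tray's inner floor, 5 mm above its underside, 102 mm behind tray_front; same axes. The tray is 250 mm wide and 180 deep behind the panel. Inside it reaches from 90 mm in front of to 84 mm behind this point and 119 mm to either side, without dividers; side and back walls stand 31 mm above the floor, the front panel 47 mm.
- box_floor (a point): Stock box of grey plastic, fixed: 252 mm long (x), 128 wide (y), walls 4 mm. The point is the middle of its inner floor, 4 mm above the table; x points from its low front to its back, z up. Front and side rims are 60 mm above the table. The back wall is 77 mm high and has a lip along its top, reaching 16 mm forward of the wall's inner face; the lid's back edge tucks under it.
- box_back (a point): Middle of the inner face of the stock box's back wall, at rim height (60 mm above the table), 122 mm behind box_floor; same axes. From here up to the underside of the lip 12 mm are free.
- lid_fin (a point): Centre of the upright grip fin near the front edge of the stock box's loose white lid. Fin: 50 mm long along x, 14 mm thick (y), rising 30 mm from the plate's top; its centre is 20 mm above the plate's underside and 40 mm behind the front edge. x points from the lid's front to its back, z up. The lid cannot be lifted straight off: tip its front up, then draw it forward.
- lid_back (a point): Middle of the lower back edge of the lid's plate, 211 mm behind the fin's centre, 20 mm lower; same axes. Plate 251 x 136 x 5 mm, 0.14 kg; under it a plug 190 x 112 mm, 8 deep, drops inside the rim with 4 mm play in front and at each side. Seated, this point is 2 to 8 mm in front of box_back at the same height. On the table the lid rests flat on its plug.
- pot0_mid (a point): Closed paint pot, blue with a white cap: cylinder of 40 mm diameter, 44 mm high, 0.07 kg; one of three to five alike, standing in the stock box at the start in a row along its length, about 45 mm apart. The point is its centre, z its axis. None if absent.
- pot1_mid (a point): Closed paint pot, blue with a white cap: cylinder of 40 mm diameter, 44 mm high, 0.07 kg; one of three to five alike, standing in the stock box at the start in a row along its length, about 45 mm apart. The point is its centre, z its axis. None if absent.
- pot2_mid (a point): Closed paint pot, blue with a white cap: cylinder of 40 mm diameter, 44 mm high, 0.07 kg; one of three to five alike, standing in the stock box at the start in a row along its length, about 45 mm apart. The point is its centre, z its axis. None if absent.
- pot3_mid (a point): Closed paint pot, blue with a white cap: cylinder of 40 mm diameter, 44 mm high, 0.07 kg; one of three to five alike, standing in the stock box at the start in a row along its length, about 45 mm apart. The point is its centre, z its axis. None if absent.
- pot4_mid (a point): Closed paint pot, blue with a white cap: cylinder of 40 mm diameter, 44 mm high, 0.07 kg; one of three to five alike, standing in the stock box at the start in a row along its length, about 45 mm apart. The point is its centre, z its axis. None if absent.
- glue_mid (a point): Not part of the job, to be left where it is: white glue bottle, 48 mm diameter, 130 mm tall, standing. The point is its centre.
- jar_mid (a point): Not part of the job, to be left where it is: larger blue paint jar, 68 mm diameter, 85 mm tall, standing. The point is its centre.
- tape_mid (a point): Not part of the job, to be left where it is: roll of tape lying flat, 68 mm diameter, 22 mm high. The point is its centre.

How it is judged:
By the outcome, as a careful person would: the job done as asked, in the order asked, and still so for the second after the job is handed in, with the robot touching nothing.
Of pot0, pot1, pot2, pot3, pot4 only 3 to 5 are there at a start; the rules pass over those that are not, and their reading is None.
At some moment in a run one of lid, tray may be knocked a few centimetres aside while the robot is not near it.
It also fails if it takes over 210 s, if anything falls off the work surface, if the arm or the gripper's body presses on something with over 40 N, if the wrist force passes 120 N, or if a joint passes its speed limit or range.

ROBOT

A 7-joint arm with a two-finger parallel gripper is mounted at the origin on the work surface. World frame = base frame: x ahead of the robot, y to its left, z up, the work surface at z = 0. Lengths are in m, angles in rad, forces in N, time in s.
With the tool pointing down it reaches from about 0.4 to 0.85 m from the base axis. Payload 10.4 kg.
Tool frame: the origin (TCP) lies at the very end of the fingers, on their centre line; the grasp point (between the pads) lies 19 mm behind it (manip.grip_point_offset is the distance from the TCP to the grasp point, in m); z points along the fingers, y is the line along which they close (so a half turn about z gives the same grasp; the last joint's range is limited). The gripper opens to 85 mm and grips with 20 to 120 N. Pads are 22 mm wide; open, the fingers measure 114 mm over their backs; the gripper's body (76 mm by 85 mm) begins 54 mm behind the grasp point. The pads swing forward as they close: fully open they stand 13 mm farther back than shut.
Start: joints at [-1.183, 0.332, -0.065, 1.46, 0.022, 1.35, -0.088], TCP at [0.25, 0.573, 0.231] pointing down, gripper open.
Joint ranges: [-2.6, 2.6], [-0.5, 2.12], [-1.47, 1.34], [0.16, 2.42], [-1.27, 4.41], [0.06, 2.06], [-2.6, 2.6]. Speed limits (rad/s): [2.22, 2.22, 2.79, 2.79, 3.14, 3.14, 3.14].

INTERFACE

Orientations are given as a unit quaternion [x, y, z, w].
In Python, from workcell import manip gives the robot as it stands. The module is installed in compiled form; this text tells all that it offers.
- The arm moves only by the shell command python3 -m inch 'ROWS' [OPENING] [FORCE]. ROWS is JSON, a list of rows, each a list of 2 entries, a list of its own where there are three numbers: the shift along the tool's x, y, z each as a share of 0.08 m, from -1 to 1, then the turn, a rotation vector about the tool's x, y, z each as a share of 45 degrees, from -1 to 1. A call has exactly 10 rows; each row is the pose to reach, as a shift and turn from the pose commanded when the call began, along the tool's axes at that moment; what a row does not reach only later rows make up. A row lasts 1/10 s, in which the tool goes at most 50 mm and 8.59 degrees, less where a joint would pass 70% of its speed; a pose out of reach is approached as far as the arm can. A call with a number of a shift or a turn outside -1 to 1 is refused whole. A call with a gripper value outside its range is refused whole. OPENING is the opening, from 0 (shut) to 1 (fully open), set as the call begins (- or left out, the last holds). The fingers move at their own pace and stop on an object; FORCE is the grip in N (left out, the last holds). Time passes only in rows, so rows that repeat a pose let the fingers close, or fill a call up. It gives the time, the measured TCP pose, the force, the opening and the grip force at its end, in the units of the state.
- manip.get_obs(): the state, without advancing time (a new reading comes with each control period).
- manip.camera(name): name is "scene" or "top"; returns the picture (420x560x3 uint8, red, green, blue); there is no depth.
- manip.camera_params(name): a dict with "fov_y" (degrees; the focal length in pixels is half the picture's height over the tangent of half this angle, whatever the lens; pixels are square), "cx", "cy" (the principal point, pixels), "camera_from_world" (4x4, takes a point from world to camera coordinates). Camera axes: x right, y up, looking along -z (the intrinsics and any distortion apply to the point x, -y, -z); pixel columns grow to the right and rows downward; lengths in m; the calibration is good to about 2 mm. A picture is of the moment at which its call begins. camera_params takes no time and is no camera call.
- manip.hand_in(): hands the job in; it is judged then, once.
The state is a dict: "clock": time; "joint_pos": joint angles; "joint_velocities": joint speeds; "tau": joint torques, N m; "position": TCP position; "ee_rot": TCP orientation; "ft_force": force on the tool from outside, world axes, zero at the start; "torque": the same for the moment, N m; "grip_width": opening from 0.0 (shut) to 1.0 (fully open); "grasp_force": force on a finger pad.
Only numpy, scipy, OpenCV 4.12 (cv2) and the standard library are available. Lean on these libraries where they do the work, as an engineer would, in place of code of your own. Each camera call takes 0.05 s, during which the arm holds its last target. There are 200 camera calls.

## Working session

There is one attempt and no reset: what is moved stays moved. The work goes in short steps, Python scripts to look and compute and a shell command to move; the robot and the scene stay as the last step left them, time stands still between calls to the robot, and variables do not carry over. Pictures are saved under pics/ and viewed, at most 17 in all, crops included, and the job is handed in when it is done.

```bash
mkdir -p pics; cat > h.py <<'E'
import numpy as np, cv2
from workcell import manip
from scipy.spatial.transform import Rotation as R
def snap(name,fn,crop=None,scale=1):
    im=manip.camera(name)[:,:,::-1]
    if crop: a,b,c,d=crop; im=im[b:d,a:c]
    im=cv2.resize(im,None,fx=scale,fy=scale,interpolation=cv2.INTER_CUBIC); cv2.imwrite('pics/'+fn,im)
def par(name):
    p=manip.camera_params(name); f=210/np.tan(np.radians(p['fov_y']/2)); return p,f,np.array(p['camera_from_world'])
def px2w(name,u,v,z):
    p,f,T=par(name); d=np.array([(u-p['cx'])/f,-(v-p['cy'])/f,-1.]); Ri=T[:3,:3].T
    c=-Ri@T[:3,3]; d=Ri@d; return c+d*(z-c[2])/d[2]
def w2px(name,P):
    p,f,T=par(name); q=T[:3,:3]@np.array(P)+T[:3,3]; return p['cx']+f*q[0]/-q[2],p['cy']-f*q[1]/-q[2]
def st():
    o=manip.get_obs(); r=R.from_quat(o['ee_rot']); return np.array(o['position']),r,o
def go(target,quat=None):
    """print rows' shift share (of .08) to world target TCP"""
    p,r,o=st(); d=r.inv().apply(np.array(target)-p)/.08; t=None
    if quat is not None: t=(r.inv()*quat).as_rotvec()/np.radians(45)
    print('shift',d.round(3),'turn',None if t is None else t.round(3))
E
python3 - <<'E'
from h import *
snap('top','t0.png',scale=1.42); snap('scene','s0.png',scale=1.42)
for n in('top','scene'): print(manip.camera_params(n))
o=manip.get_obs(); print(o); print(R.from_quat(o['ee_rot']).as_matrix().round(3), manip.grip_point_offset)
E
```

```text
{'fov_y': 46.9091485754462, 'cx': 282.02677093372796, 'cy': 218.30461376634008, 'camera_from_world': array([[-0.0109753 , -0.99963483, -0.02469301,  0.0296466 ],
       [ 0.99408106, -0.01357693,  0.10778918, -0.61610581],
       [-0.10808508, -0.02336384,  0.99386707, -0.93922329],
       [ 0.        ,  0.        ,  0.        ,  1.        ]])}
{'fov_y': 51.77630855524952, 'cx': 274.7678082733308, 'cy': 208.224000169449, 'camera_from_world': array([[-0.1457964 ,  0.98921472,  0.01405853,  0.08364932],
       [-0.57771248, -0.09666535,  0.8104962 ,  0.28401917],
       [ 0.80311375,  0.11004564,  0.58557515, -1.52777759],
       [ 0.        ,  0.        ,  0.        ,  1.        ]])}
{'clock': 0.1, 'joint_pos': array([-1.18259545,  0.33279484, -0.06468645,  1.46088963,  0.02161625,
        1.3499066 , -0.08851634]), 'joint_velocities': array([-0.00097399, -0.00260417, -0.00076632, -0.00210158,  0.0007938 ,
       -0.00093394, -0.00036616]), 'tau': array([ 9.96301933e-04, -6.26746774e+01,  4.86531272e-02, -3.92429960e+01,
        1.61875505e-02,  7.04907754e-03,  2.06024271e-05]), 'position': array([0.24946548, 0.57267094, 0.23058869]), 'ee_rot': array([ 2.03961936e-01,  9.78978603e-01, -6.44627265e-04, -9.29165981e-05]), 'ft_force': array([-0.15242544, -0.34435644,  0.20212644]), 'torque': array([-0.00039503, -0.00226078,  0.04362675]), 'grasp_force': 0.0, 'grip_width': 1.0030002994053888}
[[-0.917  0.399 -0.   ]
 [ 0.399  0.917 -0.001]
 [-0.    -0.001 -1.   ]] 0.0187
```

View pics/t0.png

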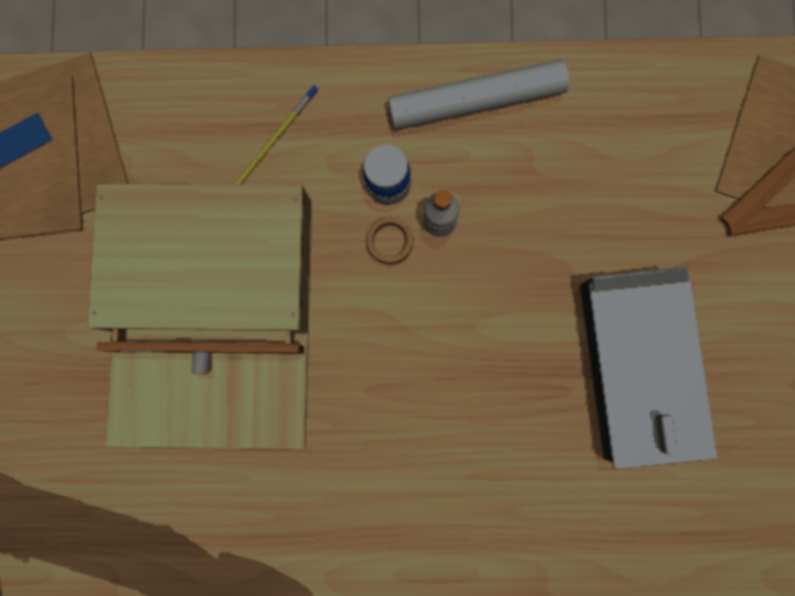

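View pics/s0.png

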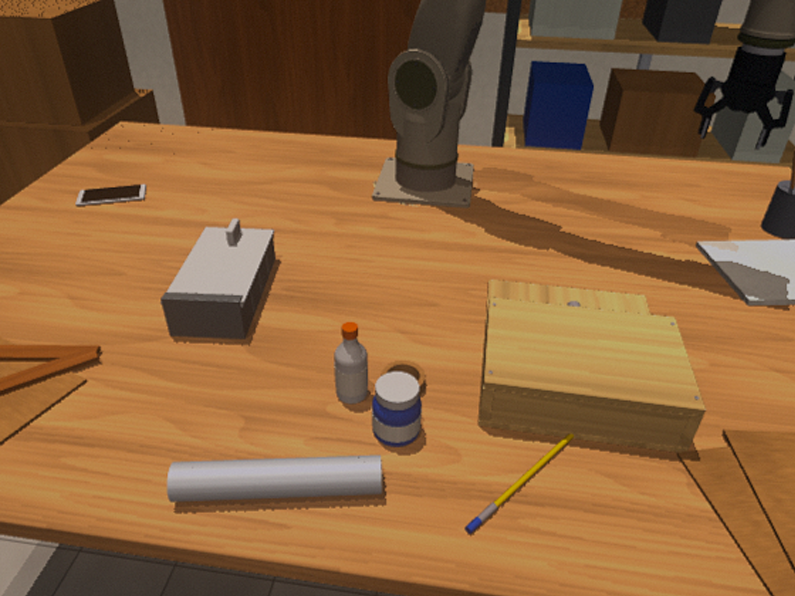

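The top picture shows the case at left with its mouth toward the robot, the panel at about (200,347) and the knob at (201,362). The box is at right with the lid's fin at (667,434). The jar, glue and tape stand in the middle. I'll enlarge for precise pixels.

```bash
python3 - <<'E'
from h import *
im=cv2.imread('pics/t0.png')
raw=manip.camera('top')[:,:,::-1]
a=cv2.resize(raw[215:320,60:220],None,fx=5,fy=5,interpolation=cv2.INTER_CUBIC); cv2.imwrite('pics/c1.png',a[:, :800])
b=cv2.resize(raw[185:335,405:510],None,fx=4,fy=4,interpolation=cv2.INTER_CUBIC); cv2.imwrite('pics/c2.png',np.clip(b.astype(float)*.9,0,255))
E
```

```text
[ WARN:0@1.207] global loadsave.cpp:1063 imwrite_ Unsupported depth image for selected encoder is fallbacked to CV_8U.
```

View pics/c1.png

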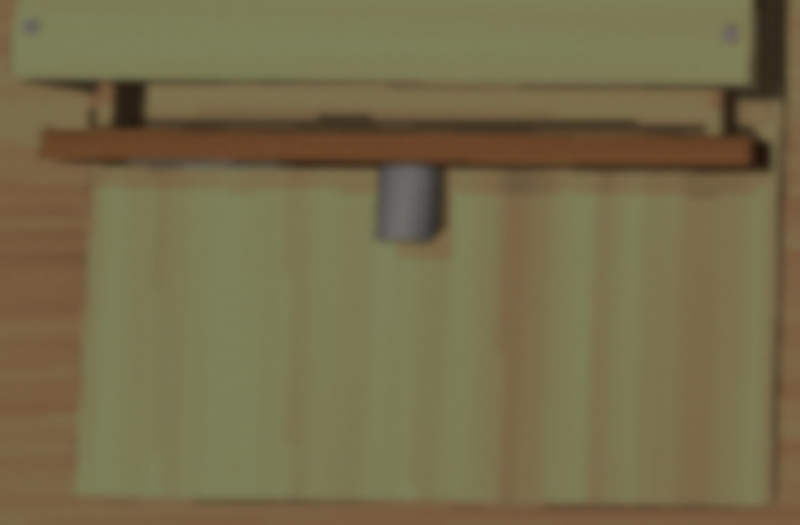

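View pics/c2.png

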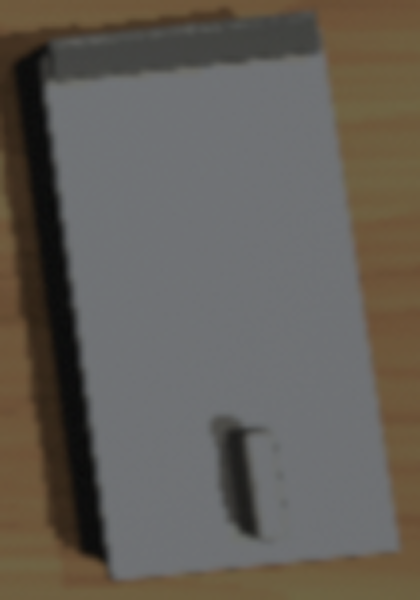

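c1: panel front top edge runs (40,157)–(755,167), knob (378–442, 165–240), roof front edge (12,78)–(755,82), landing front (75,495)–(772,503). c2: lid front corners (112,578),(398,550), lip front edge (45,83)–(322,55), fin top centre about (267,485).

```bash
python3 - <<'E'
from h import *
A=lambda u,v,z: px2w('top',60+u/5-.4,215+v/5-.4,z)
B=lambda u,v,z: px2w('top',405+u/4-.4,185+v/4-.4,z)
for n,P in dict(roofL=A(12,78,.087),roofR=A(755,82,.087),landL=A(75,495,.012),landR=A(772,503,.012),panL=A(40,160,.064),panR=A(755,167,.064),panmid=A(410,166,.06),knobtipL=A(378,240,.046),knobtipR=A(437,240,.046),knobTipTop=A(408,240,.056),
 lidFL=B(112,578,.065),lidFR=B(398,550,.065),lipL=B(45,83,.077),lipR=B(322,55,.077),backL=B(48,43,.077),backR=B(316,12,.077),fin=B(267,485,.095),finF=B(272,542,.095),finB=B(262,428,.095)).items(): print(n,P.round(4))
E
```

```text
roofL [0.5935 0.4427 0.087 ]
roofR [0.5882 0.1569 0.087 ]
landL [0.4297 0.4466 0.012 ]
landR [0.424  0.1621 0.012 ]
panL [0.5632 0.4415 0.064 ]
panR [0.557  0.1607 0.064 ]
panmid [0.5593 0.2969 0.06  ]
knobtipL [0.5309 0.3135 0.046 ]
knobtipR [0.5306 0.2899 0.046 ]
knobTipTop [0.5305 0.2983 0.056 ]
lidFL [ 0.3992 -0.2601  0.065 ]
lidFR [ 0.4111 -0.3941  0.065 ]
lipL [ 0.6331 -0.2352  0.077 ]
lipR [ 0.6447 -0.3671  0.077 ]
backL [ 0.6524 -0.2374  0.077 ]
backR [ 0.6655 -0.3654  0.077 ]
fin [ 0.444  -0.3239  0.095 ]
finF [ 0.4183 -0.3249  0.095 ]
finB [ 0.4698 -0.323   0.095 ]
```

```bash

A='';
python3 -m inch '[[[-0.1,-0.03,0.03],[0,0,0]],[[-0.2,-0.07,0.06],[0,0,0]],[[-0.3,-0.1,0.08],[0,0,0]],[[-0.4,-0.13,0.11],[0,0,0]],[[-0.5,-0.17,0.14],[0,0,0]],[[-0.6,-0.2,0.17],[0,0,0]],[[-0.7,-0.24,0.2],[0,0,0]],[[-0.8,-0.28,0.23],[0,0,0]],[[-0.9,-0.31,0.26],[0,0,0]],[[-0.94,-0.33,0.275],[0,0,0]]]' 0.6 30
python3 -m inch '[[[-0.1,-0.03,0.03],[0,0,0]],[[-0.2,-0.07,0.06],[0,0,0]],[[-0.3,-0.1,0.08],[0,0,0]],[[-0.4,-0.13,0.11],[0,0,0]],[[-0.5,-0.17,0.14],[0,0,0]],[[-0.6,-0.2,0.17],[0,0,0]],[[-0.7,-0.24,0.2],[0,0,0]],[[-0.8,-0.28,0.23],[0,0,0]],[[-0.9,-0.31,0.26],[0,0,0]],[[-0.94,-0.33,0.275],[0,0,0]]]'
python3 -m inch '[[[-0.1,-0.03,0.03],[0,0,0]],[[-0.2,-0.07,0.06],[0,0,0]],[[-0.3,-0.1,0.08],[0,0,0]],[[-0.4,-0.13,0.11],[0,0,0]],[[-0.5,-0.17,0.14],[0,0,0]],[[-0.6,-0.2,0.17],[0,0,0]],[[-0.7,-0.24,0.2],[0,0,0]],[[-0.8,-0.28,0.23],[0,0,0]],[[-0.9,-0.31,0.26],[0,0,0]],[[-0.94,-0.33,0.275],[0,0,0]]]'
python3 -m inch '[[[-0.1,-0.03,0.03],[0,0,0]],[[-0.2,-0.07,0.06],[0,0,0]],[[-0.3,-0.1,0.08],[0,0,0]],[[-0.4,-0.13,0.11],[0,0,0]],[[-0.5,-0.17,0.14],[0,0,0]],[[-0.6,-0.2,0.17],[0,0,0]],[[-0.7,-0.24,0.2],[0,0,0]],[[-0.8,-0.28,0.23],[0,0,0]],[[-0.9,-0.31,0.26],[0,0,0]],[[-0.94,-0.33,0.275],[0,0,0]]]'
python3 -m inch '[[[-0.1,-0.03,0.03],[0,0,-0.05]],[[-0.2,-0.07,0.06],[0,0,-0.1]],[[-0.3,-0.1,0.08],[0,0,-0.15]],[[-0.4,-0.13,0.11],[0,0,-0.2]],[[-0.5,-0.17,0.14],[0,0,-0.25]],[[-0.6,-0.2,0.17],[0,0,-0.3]],[[-0.7,-0.24,0.2],[0,0,-0.35]],[[-0.8,-0.28,0.23],[0,0,-0.4]],[[-0.9,-0.31,0.26],[0,0,-0.45]],[[-0.94,-0.33,0.275],[0,0,-0.495]]]'
python3 - <<'E'
from h import *
p,r,o=st(); print(o['clock'],r.as_matrix().round(3)); go([.542,.3015,.025])
for n,u,v in(('tape',389,240),('glue',440,200),('jar',386,170)): print(n,px2w('top',u/1.42,v/1.42,.01 if n=='tape' else .1).round(3))
E
```

```text
clock: 1.15
position: [0.309, 0.5179, 0.2091]
ee_rot: [0.205, 0.979, -0.0, 0.0]
ft_force: [0.4, 0.2, -0.6]
grip_width: 0.598
grasp_force: 0.0
clock: 2.15
position: [0.3673, 0.4637, 0.1871]
ee_rot: [0.204, 0.979, -0.0, 0.0]
ft_force: [-0.0, -0.4, 0.4]
grip_width: 0.6
grasp_force: 0.0
clock: 3.15
position: [0.4257, 0.4094, 0.165]
ee_rot: [0.204, 0.979, -0.0, 0.0]
ft_force: [-0.2, 0.4, 0.5]
grip_width: 0.602
grasp_force: 0.0
clock: 4.15
position: [0.484, 0.3551, 0.143]
ee_rot: [0.204, 0.979, -0.0, 0.0]
ft_force: [-0.5, -0.0, -0.6]
grip_width: 0.598
grasp_force: 0.0
clock: 5.15
position: [0.5421, 0.3011, 0.121]
ee_rot: [0.011, 1.0, -0.0, -0.0]
ft_force: [-0.4, -0.8, 0.4]
grip_width: 0.6
grasp_force: 0.0
5.15 [[-1.     0.021 -0.   ]
 [ 0.021  1.    -0.   ]
 [ 0.    -0.    -1.   ]]
shift [1.0e-03 5.0e-03 1.2e+00] turn None
tape [0.723 0.038 0.01 ]
glue [ 0.757 -0.034  0.1  ]
jar [0.799 0.038 0.1  ]
```

```bash

python3 -m inch '[[[0,0,0.15],[0,0,0]],[[0,0,0.3],[0,0,0]],[[0,0,0.45],[0,0,0]],[[0,0,0.6],[0,0,0]],[[0,0,0.7],[0,0,0]],[[0,0,0.8],[0,0,0]],[[0,0,0.9],[0,0,0]],[[0,0,1],[0,0,0]],[[0,0,1],[0,0,0]],[[0,0,1],[0,0,0]]]'
python3 -m inch '[[[0,0,0.1],[0,0,0]],[[0,0,0.2],[0,0,0]],[[0,0,0.2],[0,0,0]],[[0,0,0.2],[0,0,0]],[[0,0,0.2],[0,0,0]],[[0,0,0.2],[0,0,0]],[[0,0,0.2],[0,0,0]],[[0,0,0.2],[0,0,0]],[[0,0,0.2],[0,0,0]],[[0,0,0.2],[0,0,0]]]' 0 40
python3 -m inch '[[[0.02,0,0],[0,0,0]],[[0.08,0,0],[0,0,0]],[[0.16,0,0],[0,0,0]],[[0.25,0,0],[0,0,0]],[[0.35,0,0],[0,0,0]],[[0.45,0,0],[0,0,0]],[[0.55,0,0],[0,0,0]],[[0.65,0,0],[0,0,0]],[[0.74,0,0],[0,0,0]],[[0.8,0,0],[0,0,0]]]'
python3 -m inch '[[[0.08,0,0],[0,0,0]],[[0.16,0,0],[0,0,0]],[[0.25,0,0],[0,0,0]],[[0.35,0,0],[0,0,0]],[[0.45,0,0],[0,0,0]],[[0.55,0,0],[0,0,0]],[[0.65,0,0],[0,0,0]],[[0.74,0,0],[0,0,0]],[[0.8,0,0],[0,0,0]],[[0.8,0,0],[0,0,0]]]'
```

```text
clock: 6.15
position: [0.5417, 0.3019, 0.0414]
ee_rot: [0.011, 1.0, 0.0, 0.0]
ft_force: [0.2, -0.4, 0.6]
grip_width: 0.603
grasp_force: 0.0
clock: 7.15
position: [0.5417, 0.3019, 0.0254]
ee_rot: [0.011, 1.0, 0.0, 0.0]
ft_force: [2.0, 1.3, 2.2]
grip_width: 0.266
grasp_force: 39.7
clock: 8.15
position: [0.4768, 0.3034, 0.0253]
ee_rot: [0.011, 1.0, 0.0, -0.0]
ft_force: [3.6, -0.5, 1.6]
grip_width: 0.266
grasp_force: 39.6
clock: 9.15
position: [0.4123, 0.3048, 0.0253]
ee_rot: [0.011, 1.0, -0.0, -0.001]
ft_force: [-3.8, -1.6, 6.0]
grip_width: 0.265
grasp_force: 40.0
```

```bash

python3 -m inch '[[[0,0,0],[0,0,0]],[[0,0,0],[0,0,0]],[[0,0,0],[0,0,0]],[[0,0,-0.1],[0,0,0]],[[0,0,-0.3],[0,0,0]],[[0,0,-0.5],[0,0,0]],[[0,0,-0.7],[0,0,0]],[[0,0,-0.9],[0,0,0]],[[0,0,-1],[0,0,0]],[[0,0,-1],[0,0,0]]]' 0.5
python3 -m inch '[[[0,-0.1,-0.1],[0,0,0]],[[0,-0.2,-0.2],[0,0,0]],[[0,-0.3,-0.3],[0,0,0]],[[0,-0.4,-0.4],[0,0,0]],[[0,-0.5,-0.5],[0,0,0]],[[0,-0.6,-0.6],[0,0,0]],[[0,-0.7,-0.7],[0,0,0]],[[0,-0.8,-0.7],[0,0,0]],[[0,-0.9,-0.7],[0,0,0]],[[0,-1,-0.7],[0,0,0]]]' 0.5
for i in 1 2 3; do
python3 -m inch '[[[0,-0.1,0],[0,0,0]],[[0,-0.2,0],[0,0,0]],[[0,-0.3,0],[0,0,0]],[[0,-0.4,0],[0,0,0]],[[0,-0.5,0],[0,0,0]],[[0,-0.6,0],[0,0,0]],[[0,-0.7,0],[0,0,0]],[[-0.05,-0.8,0],[0,0,0]],[[-0.1,-0.9,0],[0,0,0]],[[-0.14,-1,0],[0,0,0]]]' | grep posi; done
python3 - <<'E'
from h import *
p,r,o=st(); print(o['clock'],p); snap('top','t1.png',scale=1.42)
q=R.from_matrix(np.array([[-np.cos(a),-np.sin(a),0],[-np.sin(a),np.cos(a),0],[0,0,-1]]) ) if (a:=np.radians(5.1)) else 0
go([.4445,-.3238,.13],q); go([.4445,-.3238,.069],q)
E
```

```text
clock: 10.15
position: [0.4142, 0.3052, 0.1065]
ee_rot: [0.011, 1.0, 0.001, 0.001]
ft_force: [0.7, -0.3, -0.8]
grip_width: 0.502
grasp_force: 0.0
clock: 11.15
position: [0.4116, 0.2239, 0.1609]
ee_rot: [0.011, 1.0, -0.0, -0.0]
ft_force: [0.0, -0.7, -0.1]
grip_width: 0.498
grasp_force: 0.0
position: [0.4218, 0.1437, 0.1613]
position: [0.4312, 0.0636, 0.1613]
position: [0.4406, -0.0167, 0.1613]
14.15 [ 0.44064461 -0.01667777  0.16132795]
shift [-0.134 -3.821  0.393] turn [-0.001  0.    -0.143]
shift [-0.134 -3.821  1.156] turn [-0.001  0.    -0.143]
```

View pics/t1.png

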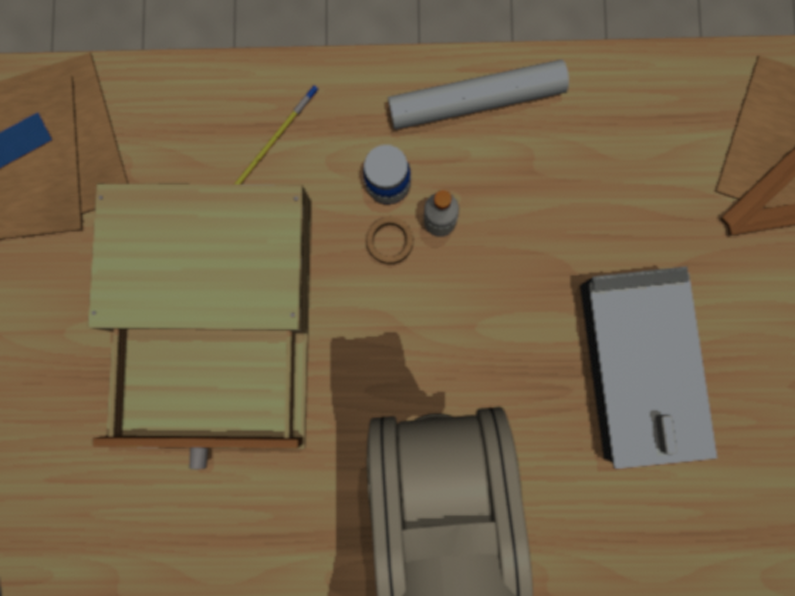

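Tray panel is out at v≈441 with the tray straight; the lid is unmoved (fin at (667,434)). On to the fin.

```bash

for i in 1 2 3; do
python3 -m inch '[[[0,-0.1,0],[0,0,0]],[[0,-0.2,0],[0,0,0]],[[0,-0.3,0],[0,0,0]],[[0,-0.4,0],[0,0,0]],[[0,-0.5,0],[0,0,0]],[[0,-0.6,0],[0,0,0]],[[0,-0.7,0],[0,0,0]],[[-0.02,-0.8,0],[0,0,0]],[[-0.03,-0.9,0],[0,0,0]],[[-0.034,-0.955,0],[0,0,0]]]' | grep posi; done
python3 -m inch '[[[0,-0.1,0],[0,0,0]],[[0,-0.2,0],[0,0,0]],[[0,-0.3,0],[0,0,0]],[[0,-0.4,0],[0,0,0]],[[0,-0.5,0],[0,0,0]],[[0,-0.6,0],[0,0,-0.05]],[[0,-0.7,0],[0,0,-0.1]],[[-0.02,-0.8,0.1],[0,0,-0.143]],[[-0.03,-0.9,0.2],[0,0,-0.143]],[[-0.034,-0.955,0.3],[0,0,-0.143]]]'
python3 - <<'E'
from h import *
a=np.radians(5.1);q=R.from_matrix(np.array([[-np.cos(a),-np.sin(a),0],[-np.sin(a),np.cos(a),0],[0,0,-1]]) )
go([.4445,-.3238,.069],q)
E
```

```text
position: [0.4413, -0.0933, 0.1613]
position: [0.4423, -0.1698, 0.1613]
position: [0.4433, -0.2462, 0.1613]
clock: 18.2
position: [0.4441, -0.3226, 0.1366]
ee_rot: [-0.044, 0.999, -0.0, -0.0]
ft_force: [-0.3, 0.1, 0.5]
grip_width: 0.502
grasp_force: 0.0
shift [-0.004 -0.015  0.845] turn [-0. -0. -0.]
```

```bash

python3 -m inch '[[[0,0,0.15],[0,0,0]],[[0,0,0.3],[0,0,0]],[[0,0,0.45],[0,0,0]],[[0,0,0.6],[0,0,0]],[[0,-0.01,0.7],[0,0,0]],[[0,-0.015,0.8],[0,0,0]],[[0,-0.015,0.845],[0,0,0]],[[0,-0.015,0.845],[0,0,0]],[[0,-0.015,0.845],[0,0,0]],[[0,-0.015,0.845],[0,0,0]]]'
python3 -m inch '[[[0,0,0],[0,0,0]],[[0,0,0],[0,0,0]],[[0,0,0],[0,0,0]],[[0,0,0],[0,0,0]],[[0,0,0],[0,0,0]],[[0,0,0],[0,0,0]],[[0,0,0],[0,0,0]],[[0,0,0],[0,0,0]],[[0,0,0],[0,0,0]],[[0,0,0],[0,0,0]]]' 0 60
python3 -m inch '[[[-0.004,0,-0.06],[0,0.03,0]],[[-0.008,0,-0.11],[0,0.054,0]],[[-0.012,0,-0.161],[0,0.078,0]],[[-0.022,0,-0.24],[0,0.117,0]],[[-0.033,0,-0.32],[0,0.156,0]],[[-0.048,0,-0.4],[0,0.194,0]],[[-0.064,0,-0.479],[0,0.233,0]],[[-0.084,0,-0.557],[0,0.272,0]],[[-0.105,0,-0.635],[0,0.311,0]],[[-0.105,0,-0.635],[0,0.311,0]]]'
python3 - <<'E'
from h import *
snap('scene','s1.png',crop=(80,80,280,280),scale=3)
E
```

```text
clock: 19.2
position: [0.4447, -0.3231, 0.0701]
ee_rot: [-0.045, 0.999, -0.0, 0.0]
ft_force: [-0.9, 0.7, -0.1]
grip_width: 0.496
grasp_force: 0.0
clock: 20.2
position: [0.4447, -0.3231, 0.0701]
ee_rot: [-0.045, 0.999, -0.0, 0.0]
ft_force: [-1.2, 0.9, 5.5]
grip_width: 0.149
grasp_force: 59.4
clock: 21.2
position: [0.454, -0.3217, 0.1206]
ee_rot: [-0.046, 0.991, -0.006, -0.122]
ft_force: [1.7, -0.0, -1.2]
grip_width: 0.151
grasp_force: 58.5
```

View pics/s1.png

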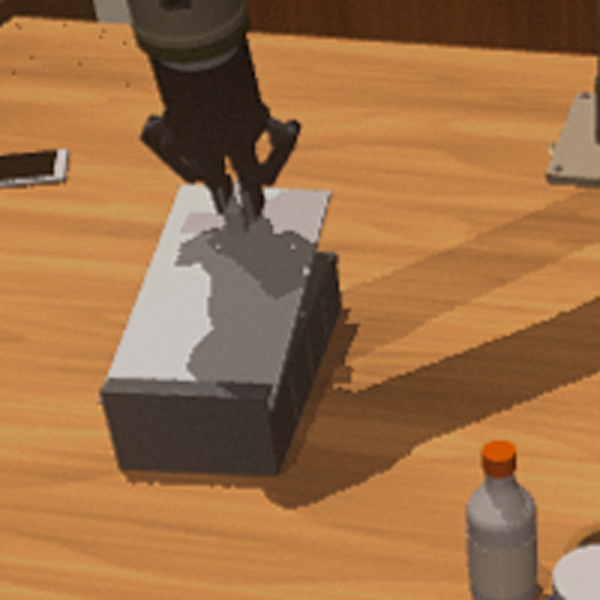

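Lid is tipped with its back edge under the lip at about (190,385). Draw it off.

```bash

python3 -m inch '[[[0.05,0,0.012],[0,0,0]],[[0.1,0,0.025],[0,0,0]],[[0.15,0,0.037],[0,0,0]],[[0.2,0,0.05],[0,0,0]],[[0.25,0,0.062],[0,0,0]],[[0.3,0,0.075],[0,0,0]],[[0.35,0,0.087],[0,0,0]],[[0.4,0,0.1],[0,0,0]],[[0.45,0,0.112],[0,0,0]],[[0.485,0,0.121],[0,0,0]]]'
python3 -m inch '[[[0.02,0,-0.085],[0,0,0]],[[0.04,0,-0.17],[0,0,0]],[[0.06,0,-0.255],[0,0,0]],[[0.08,0,-0.34],[0,0,0]],[[0.1,0,-0.425],[0,0,0]],[[0.12,0,-0.51],[0,-0.05,0]],[[0.15,0,-0.6],[0,-0.12,0]],[[0.17,0,-0.7],[0,-0.2,0]],[[0.19,0,-0.78],[0,-0.26,0]],[[0.21,0,-0.85],[0,-0.311,0]]]'
python3 - <<'E'
from h import *
snap('top','t2.png',crop=(380,150,560,420),scale=2.2)
go([.45,-.06,.1]); go([.45,-.06,.018])
E
```

```text
clock: 22.25
position: [0.4125, -0.3258, 0.1205]
ee_rot: [-0.045, 0.992, -0.005, -0.122]
ft_force: [0.3, 0.1, -1.1]
grip_width: 0.152
grasp_force: 58.5
clock: 23.25
position: [0.4129, -0.326, 0.1914]
ee_rot: [-0.045, 0.999, 0.0, 0.001]
ft_force: [0.1, -0.0, -1.3]
grip_width: 0.154
grasp_force: 58.5
shift [-0.755  3.283  1.158] turn None
shift [-0.749  3.283  2.183] turn None
```

View pics/t2.png

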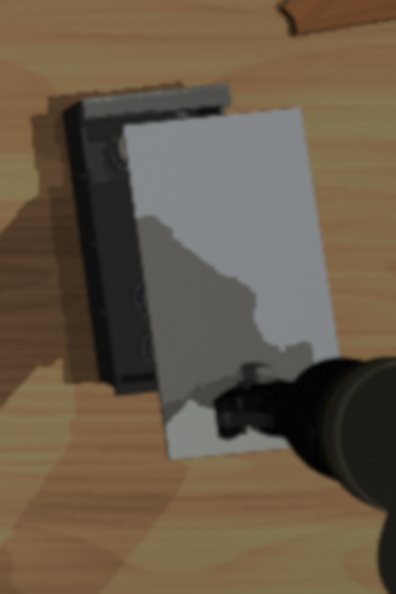

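Lid is off and level. Carry it to the free spot.

```bash

for i in 1 2 3; do
python3 -m inch '[[[-0.01,0.06,0],[0,0,0]],[[-0.03,0.15,0],[0,0,0]],[[-0.05,0.25,0],[0,0,0]],[[-0.08,0.35,0],[0,0,0]],[[-0.1,0.45,0],[0,0,0]],[[-0.12,0.55,0],[0,0,0]],[[-0.14,0.65,0],[0,0,0]],[[-0.16,0.73,0],[0,0,0]],[[-0.18,0.79,0],[0,0,0]],[[-0.187,0.82,0],[0,0,0]]]' | grep posi; done
python3 -m inch '[[[-0.01,0.06,0.05],[0,0,0]],[[-0.03,0.15,0.12],[0,0,0]],[[-0.05,0.25,0.2],[0,0,0]],[[-0.08,0.35,0.3],[0,0,0]],[[-0.1,0.45,0.4],[0,0,0]],[[-0.12,0.55,0.5],[0,0,0]],[[-0.14,0.65,0.6],[0,0,0]],[[-0.16,0.73,0.7],[0,0,0]],[[-0.18,0.79,0.76],[0,0,0]],[[-0.187,0.82,0.8],[0,0,0]]]'
python3 -m inch '[[[0,0,0.1],[0,0,0]],[[0,0,0.2],[0,0,0]],[[0,0,0.3],[0,0,0]],[[0,0,0.4],[0,0,0]],[[0,0,0.5],[0,0,0]],[[0,0,0.6],[0,0,0]],[[0,0,0.7],[0,0,0]],[[0,0,0.78],[0,0,0]],[[0,0,0.8],[0,0,0]],[[0,0,0.8],[0,0,0]]]'
python3 -m inch '[[[0,0,0.1],[0,0,0]],[[0,0,0.2],[0,0,0]],[[0,0,0.3],[0,0,0]],[[0,0,0.38],[0,0,0]],[[0,0,0.46],[0,0,0]],[[0,0,0.52],[0,0,0]],[[0,0,0.55],[0,0,0]],[[0,0,0.57],[0,0,0]],[[0,0,0.57],[0,0,0]],[[0,0,0.57],[0,0,0]]]'
python3 -m inch '[[[0,0,0],[0,0,0]],[[0,0,0],[0,0,0]],[[0,0,0],[0,0,0]],[[0,0,0],[0,0,0]],[[0,0,-0.1],[0,0,0]],[[0,0,-0.3],[0,0,0]],[[0,0,-0.5],[0,0,0]],[[0,0,-0.7],[0,0,0]],[[0,0,-0.9],[0,0,0]],[[0,0,-1],[0,0,0]]]' 0.65
python3 - <<'E'
from h import *
snap('top','t3.png',crop=(395,160,520,350),scale=3.1)
E
```

```text
position: [0.4223, -0.2585, 0.1905]
position: [0.4312, -0.1919, 0.1905]
position: [0.4402, -0.1252, 0.1905]
clock: 27.3
position: [0.4491, -0.0585, 0.126]
ee_rot: [-0.045, 0.999, 0.0, -0.0]
ft_force: [-0.4, -0.2, -0.6]
grip_width: 0.151
grasp_force: 58.6
clock: 28.3
position: [0.4489, -0.0591, 0.0623]
ee_rot: [-0.045, 0.999, -0.0, -0.0]
ft_force: [0.5, -0.1, -0.5]
grip_width: 0.15
grasp_force: 58.6
clock: 29.3
position: [0.4488, -0.0591, 0.018]
ee_rot: [-0.045, 0.999, 0.0, -0.0]
ft_force: [-10.6, 1.0, 20.9]
grip_width: 0.147
grasp_force: 61.8
clock: 30.3
position: [0.4497, -0.0591, 0.0986]
ee_rot: [-0.045, 0.999, 0.0, 0.001]
ft_force: [0.1, 0.7, -0.1]
grip_width: 0.647
grasp_force: 0.0
```

View pics/t3.png

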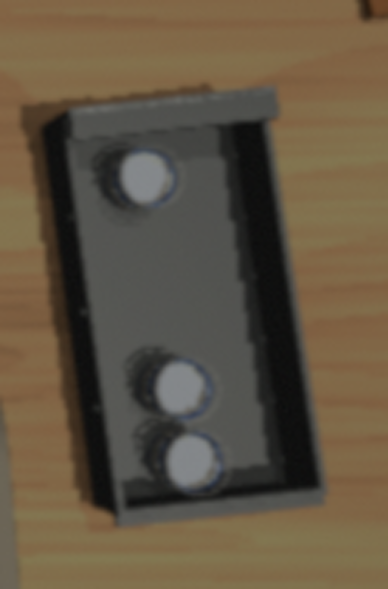

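Three pots stand in the box, caps at crop (146,178), (183,388), (191,461).

```bash
python3 - <<'E'
from h import *
a=np.radians(5.1);bx=np.array([np.cos(a),np.sin(a)]);by=np.array([-np.sin(a),np.cos(a)])
fm=np.array([.405,-.327])  # lid front mid
P=[]
for u,v in((146,178),(183,388),(191,461)):
    w=px2w('top',395+u/3.1-.3,160+v/3.1-.3,.048); P.append(w); d=w[:2]-fm; print(w.round(4),'from lid front',(d@bx).round(3),'lat',(d@by).round(4))
p,r,o=st()
go([P[2][0],P[2][1],.16]); go([P[2][0],P[2][1],.012])
E
```

```text
[ 0.6129 -0.2923  0.048 ] from lid front 0.21 lat 0.0161
[ 0.4808 -0.3091  0.048 ] from lid front 0.077 lat 0.0111
[ 0.4359 -0.3118  0.048 ] from lid front 0.032 lat 0.0124
shift [ 0.459 -3.13  -0.763] turn None
shift [ 0.465 -3.13   1.087] turn None
```

```bash

for i in 1 2 3; do
python3 -m inch '[[[0,-0.1,0],[0,0,0]],[[0.02,-0.2,0],[0,0,0]],[[0.04,-0.3,0],[0,0,0]],[[0.06,-0.4,0],[0,0,0]],[[0.08,-0.5,0],[0,0,0]],[[0.1,-0.6,0],[0,0,0]],[[0.12,-0.7,0],[0,0,0]],[[0.14,-0.8,0],[0,0,0]],[[0.15,-0.9,0],[0,0,0]],[[0.155,-1,0],[0,0,0]]]' 0.6 | grep posi; done
python3 -m inch '[[[0,-0.08,0],[0,0,0]],[[0,-0.13,0],[0,0,0]],[[0,-0.13,0.15],[0,0,0]],[[0,-0.13,0.3],[0,0,0]],[[0,-0.13,0.45],[0,0,0]],[[0,-0.13,0.6],[0,0,0]],[[0,-0.13,0.75],[0,0,0]],[[0,-0.13,0.9],[0,0,0]],[[0,-0.13,1],[0,0,0]],[[0,-0.13,1],[0,0,0]]]'
python3 -m inch '[[[0,0,0.03],[0,0,0]],[[0,0,0.03],[0,0,0]],[[0,0,0.03],[0,0,0]],[[0,0,0.03],[0,0,0]],[[0,0,0.03],[0,0,0]],[[0,0,0.03],[0,0,0]],[[0,0,0.03],[0,0,0]],[[0,0,0.03],[0,0,0]],[[0,0,0.03],[0,0,0]],[[0,0,0.03],[0,0,0]]]' 0 35
python3 -m inch '[[[0,0,-0.1],[0,0,0]],[[0,0,-0.25],[0,0,0]],[[0,0,-0.45],[0,0,0]],[[0,0,-0.65],[0,0,0]],[[0,0,-0.85],[0,0,0]],[[0,0.1,-1],[0,0,0]],[[0,0.2,-1],[0,0,0]],[[0,0.3,-1],[0,0,0]],[[0,0.4,-1],[0,0,0]],[[0,0.5,-1],[0,0,0]]]'
python3 - <<'E'
from h import *
print('A');go([.505,.372,.11]); go([.505,.302,.11])
E
```

```text
position: [0.4439, -0.1405, 0.0969]
position: [0.4388, -0.2213, 0.0969]
position: [0.4336, -0.3021, 0.0969]
clock: 34.35
position: [0.4339, -0.3114, 0.0157]
ee_rot: [-0.045, 0.999, 0.0, -0.001]
ft_force: [0.0, -0.4, -0.1]
grip_width: 0.601
grasp_force: 0.0
clock: 35.35
position: [0.4349, -0.3122, 0.0152]
ee_rot: [-0.045, 0.999, -0.0, 0.001]
ft_force: [-2.4, 0.0, 6.5]
grip_width: 0.455
grasp_force: 35.5
clock: 36.35
position: [0.4305, -0.2708, 0.0939]
ee_rot: [-0.045, 0.999, 0.0, -0.001]
ft_force: [0.4, 0.6, -2.1]
grip_width: 0.458
grasp_force: 35.3
A
shift [-1.655  7.918 -0.198] turn None
shift [-1.576  7.046 -0.199] turn None
```

```bash

python3 -m inch '[[[-0.02,0.1,-0.18],[0,0,0]],[[-0.04,0.2,-0.18],[0,0,0]],[[-0.06,0.3,-0.18],[0,0,0]],[[-0.08,0.4,-0.18],[0,0,0]],[[-0.1,0.5,-0.18],[0,0,0]],[[-0.12,0.6,-0.18],[0,0,0]],[[-0.14,0.7,-0.18],[0,0,0]],[[-0.16,0.8,-0.18],[0,0,0]],[[-0.18,0.9,-0.18],[0,0,0]],[[-0.207,0.99,-0.18],[0,0,0]]]' | grep posi
for i in 1 2 3 4 5 6; do
python3 -m inch '[[[-0.02,0.1,0],[0,0,0]],[[-0.04,0.2,0],[0,0,0]],[[-0.06,0.3,0],[0,0,0]],[[-0.08,0.4,0],[0,0,0]],[[-0.1,0.5,0],[0,0,0]],[[-0.12,0.6,0],[0,0,0]],[[-0.14,0.7,0],[0,0,0]],[[-0.16,0.8,0],[0,0,0]],[[-0.18,0.9,0],[0,0,0]],[[-0.207,0.99,0],[0,0,0]]]' | grep posi; done
python3 -m inch '[[[-0.02,0.1,0],[0,0,0]],[[-0.04,0.2,0],[0,0,0]],[[-0.06,0.3,0],[0,0,0]],[[-0.08,0.4,0],[0,0,0]],[[-0.1,0.5,0],[0,0,0]],[[-0.12,0.6,0],[0,0,0]],[[-0.15,0.7,0],[0,0,0]],[[-0.18,0.85,0],[0,0,0]],[[-0.207,0.95,0],[0,0,0]],[[-0.207,0.99,0],[0,0,0]]]'
python3 - <<'E'
from h import *
go([.505,.372,.0285]); snap('top','t4.png',scale=1.42)
E
```

```text
position: [0.4404, -0.1908, 0.1089]
position: [0.4497, -0.1105, 0.1089]
position: [0.4591, -0.0301, 0.1089]
position: [0.4684, 0.0503, 0.1089]
position: [0.4777, 0.1307, 0.1089]
position: [0.4871, 0.2111, 0.1089]
position: [0.4964, 0.2914, 0.109]
clock: 44.35
position: [0.5056, 0.3724, 0.1088]
ee_rot: [-0.046, 0.999, 0.0, 0.0]
ft_force: [-0.4, -0.3, -1.1]
grip_width: 0.461
grasp_force: 35.4
shift [ 0.008 -0.005  1.004] turn None
```

View pics/t4.png

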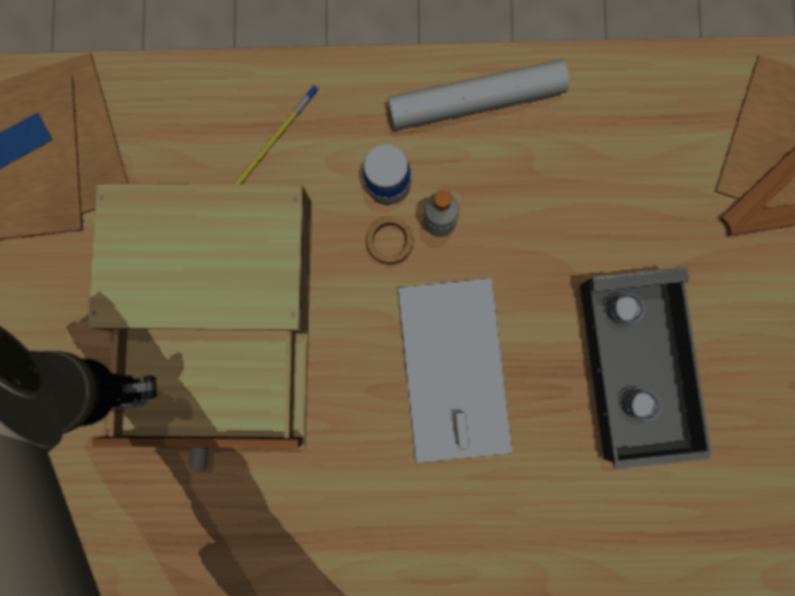

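Tray and lid undisturbed; two pots remain in the box at (626,308) and (641,404). Lower, release, go back for the next.

```bash

python3 -m inch '[[[0,0,0.15],[0,0,0]],[[0,0,0.3],[0,0,0]],[[0,0,0.45],[0,0,0]],[[0,0,0.6],[0,0,0]],[[0,0,0.75],[0,0,0]],[[0,0,0.85],[0,0,0]],[[0,0,0.92],[0,0,0]],[[0,0,0.97],[0,0,0]],[[0,0,1],[0,0,0]],[[0,0,1],[0,0,0]]]'
python3 -m inch '[[[0,0,0],[0,0,0]],[[0,0,0],[0,0,0]],[[0,0,0],[0,0,0]],[[0,0,-0.15],[0,0,0]],[[0,0,-0.35],[0,0,0]],[[0,0,-0.6],[0,0,0]],[[0,0,-0.8],[0,0,0]],[[0,-0.1,-1],[0,0,0]],[[0,-0.25,-1],[0,0,0]],[[0,-0.4,-1],[0,0,0]]]' 0.55
for i in 1 2 3 4 5 6 7 8; do
python3 -m inch '[[[0,-0.1,0],[0,0,0]],[[0.02,-0.2,0],[0,0,0]],[[0.03,-0.3,0],[0,0,0]],[[0.05,-0.4,0],[0,0,0]],[[0.06,-0.5,0],[0,0,0]],[[0.08,-0.6,0],[0,0,0]],[[0.1,-0.7,0],[0,0,0]],[[0.11,-0.8,0],[0,0,0]],[[0.12,-0.9,0],[0,0,0]],[[0.134,-1,0],[0,0,0]]]' | grep posi; done
python3 - <<'E'
from h import *
go([.4808,-.3091,.0155])
E
```

```text
clock: 45.4
position: [0.5058, 0.3711, 0.0289]
ee_rot: [-0.045, 0.999, 0.0, 0.0]
ft_force: [-0.3, -0.9, -0.9]
grip_width: 0.459
grasp_force: 35.4
clock: 46.4
position: [0.5089, 0.3377, 0.1092]
ee_rot: [-0.045, 0.999, 0.0, 0.0]
ft_force: [-0.2, -0.2, -0.6]
grip_width: 0.549
grasp_force: 0.0
position: [0.5052, 0.2579, 0.109]
position: [0.5017, 0.1772, 0.109]
position: [0.4983, 0.0966, 0.109]
position: [0.4948, 0.0159, 0.1089]
position: [0.4914, -0.0647, 0.1089]
position: [0.4879, -0.1454, 0.1089]
position: [0.4844, -0.226, 0.1089]
position: [0.481, -0.3066, 0.1089]
shift [ 0.006 -0.031  1.167] turn None
```

```bash

python3 -m inch '[[[0,-0.03,0.1],[0,0,0]],[[0,-0.03,0.25],[0,0,0]],[[0,-0.03,0.4],[0,0,0]],[[0,-0.03,0.55],[0,0,0]],[[0,-0.03,0.7],[0,0,0]],[[0,-0.03,0.85],[0,0,0]],[[0,-0.03,1],[0,0,0]],[[0,-0.03,1],[0,0,0]],[[0,-0.03,1],[0,0,0]],[[0,-0.03,1],[0,0,0]]]' 0.6
python3 -m inch '[[[0,0,0.167],[0,0,0]],[[0,0,0.167],[0,0,0]],[[0,0,0.167],[0,0,0]],[[0,0,0.167],[0,0,0]],[[0,0,0.167],[0,0,0]],[[0,0,0.167],[0,0,0]],[[0,0,0.167],[0,0,0]],[[0,0,0.167],[0,0,0]],[[0,0,0.167],[0,0,0]],[[0,0,0.167],[0,0,0]]]' 0 35
python3 -m inch '[[[0,0,-0.15],[0,0,0]],[[0,0,-0.35],[0,0,0]],[[0,0,-0.6],[0,0,0]],[[0,0,-0.8],[0,0,0]],[[0,0.08,-1],[0,0,0]],[[0,0.18,-1],[0,0,0]],[[0,0.28,-1],[0,0,0]],[[0,0.38,-1],[0,0,0]],[[0,0.48,-1],[0,0,0]],[[0,0.58,-1],[0,0,0]]]'
for i in 1 2 3 4 5 6 7; do
python3 -m inch '[[[-0.01,0.1,-0.023],[0,0,0]],[[-0.02,0.2,-0.023],[0,0,0]],[[-0.04,0.3,-0.023],[0,0,0]],[[-0.05,0.4,-0.023],[0,0,0]],[[-0.06,0.5,-0.023],[0,0,0]],[[-0.08,0.6,-0.023],[0,0,0]],[[-0.1,0.7,-0.023],[0,0,0]],[[-0.11,0.8,-0.023],[0,0,0]],[[-0.12,0.9,-0.023],[0,0,0]],[[-0.141,1,-0.023],[0,0,0]]]' | grep posi; done
python3 - <<'E'
from h import *
go([.505,.302,.0285]);p,r,o=st();print(o['clock'],o['grip_width'])
E
```

```text
clock: 55.4
position: [0.4815, -0.3086, 0.0294]
ee_rot: [-0.045, 0.999, -0.0, 0.0]
ft_force: [0.8, -0.2, 0.6]
grip_width: 0.597
grasp_force: 0.0
clock: 56.4
position: [0.4819, -0.3087, 0.016]
ee_rot: [-0.045, 0.999, -0.0, 0.001]
ft_force: [3.1, -2.3, 5.5]
grip_width: 0.462
grasp_force: 35.0
clock: 57.4
position: [0.4766, -0.2611, 0.095]
ee_rot: [-0.045, 0.999, 0.0, -0.0]
ft_force: [0.2, 0.5, 0.4]
grip_width: 0.458
grasp_force: 35.3
position: [0.4809, -0.1808, 0.0974]
position: [0.485, -0.1001, 0.0992]
position: [0.489, -0.0194, 0.1011]
position: [0.493, 0.0613, 0.1029]
position: [0.497, 0.142, 0.1047]
position: [0.5011, 0.2227, 0.1066]
position: [0.5051, 0.3034, 0.1084]
shift [ 0.002 -0.017  0.999] turn None
64.4 0.45699002971918995
```

```bash

python3 -m inch '[[[0,-0.01,0.15],[0,0,0]],[[0,-0.017,0.3],[0,0,0]],[[0,-0.017,0.45],[0,0,0]],[[0,-0.017,0.6],[0,0,0]],[[0,-0.017,0.75],[0,0,0]],[[0,-0.017,0.85],[0,0,0]],[[0,-0.017,0.92],[0,0,0]],[[0,-0.017,0.97],[0,0,0]],[[0,-0.017,1],[0,0,0]],[[0,-0.017,1],[0,0,0]]]'
python3 -m inch '[[[0,0,0],[0,0,0]],[[0,0,0],[0,0,0]],[[0,0,0],[0,0,0]],[[0,0,-0.15],[0,0,0]],[[0,0,-0.35],[0,0,0]],[[0,0,-0.6],[0,0,0]],[[0,0,-0.8],[0,0,0]],[[0,-0.1,-1],[0,0,0]],[[0,-0.25,-1],[0,0,0]],[[0,-0.4,-1],[0,0,0]]]' 0.55
for i in 1 2 3 4 5 6 7; do
python3 -m inch '[[[0,-0.1,0],[0,0,0]],[[-0.01,-0.2,0],[0,0,0]],[[-0.02,-0.3,0],[0,0,0]],[[-0.03,-0.4,0],[0,0,0]],[[-0.04,-0.5,0],[0,0,0]],[[-0.05,-0.6,0],[0,0,0]],[[-0.06,-0.7,0],[0,0,0]],[[-0.07,-0.8,0],[0,0,0]],[[-0.08,-0.9,0],[0,0,0]],[[-0.097,-1,0],[0,0,0]]]' | grep posi; done
python3 - <<'E'
from h import *
go([.6129,-.2923,.018]); snap('top','t5.png',scale=1.42)
E
```

```text
clock: 65.4
position: [0.5055, 0.3015, 0.0291]
ee_rot: [-0.045, 0.999, 0.0, 0.0]
ft_force: [-1.5, -1.0, 1.2]
grip_width: 0.46
grasp_force: 35.5
clock: 66.4
position: [0.5084, 0.2681, 0.1087]
ee_rot: [-0.045, 0.999, 0.0, 0.0]
ft_force: [1.2, -0.9, -0.4]
grip_width: 0.548
grasp_force: 0.0
position: [0.5232, 0.1898, 0.1085]
position: [0.5381, 0.1108, 0.1085]
position: [0.5531, 0.0319, 0.1085]
position: [0.568, -0.0471, 0.1085]
position: [0.583, -0.126, 0.1084]
position: [0.5979, -0.2051, 0.1084]
position: [0.6128, -0.284, 0.1084]
shift [ 0.009 -0.103  1.13 ] turn None
```

View pics/t5.png

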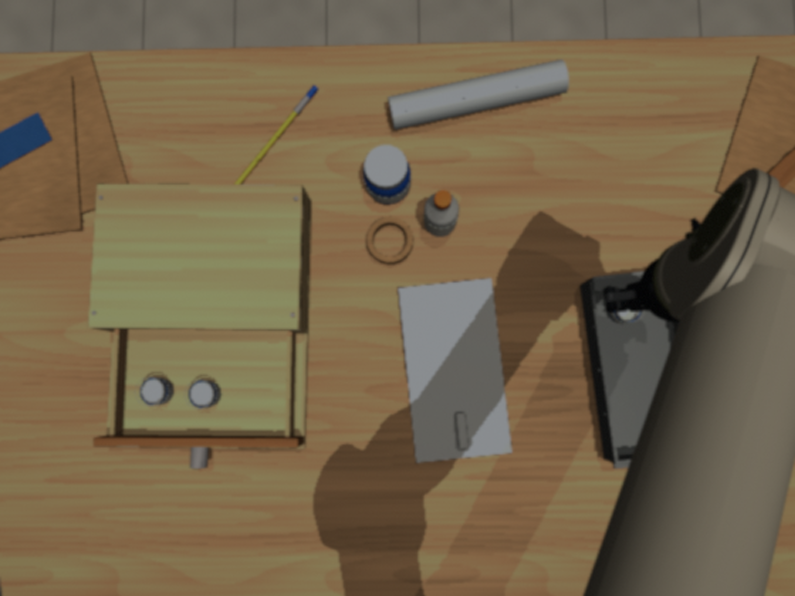

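Two pots stand upright in the tray at (154,390) and (203,393). Take the third.

```bash

python3 -m inch '[[[0,-0.07,0],[0,0,0]],[[0,-0.1,0.1],[0,0,0]],[[0,-0.1,0.25],[0,0,0]],[[0,-0.1,0.4],[0,0,0]],[[0,-0.1,0.55],[0,0,0]],[[0,-0.1,0.7],[0,0,0]],[[0,-0.1,0.85],[0,0,0]],[[0,-0.1,1],[0,0,0]],[[0,-0.1,1],[0,0,0]],[[0,-0.1,1],[0,0,0]]]' 0.6
python3 -m inch '[[[0,0,0.13],[0,0,0]],[[0,0,0.13],[0,0,0]],[[0,0,0.13],[0,0,0]],[[0,0,0.13],[0,0,0]],[[0,0,0.13],[0,0,0]],[[0,0,0.13],[0,0,0]],[[0,0,0.13],[0,0,0]],[[0,0,0.13],[0,0,0]],[[0,0,0.13],[0,0,0]],[[0,0,0.13],[0,0,0]]]' 0 35
python3 -m inch '[[[0,0,-0.15],[0,0,0]],[[0,0,-0.35],[0,0,0]],[[0,0,-0.6],[0,0,0]],[[0,0,-0.8],[0,0,0]],[[0,0.1,-1],[0,0,0]],[[0,0.2,-1],[0,0,0]],[[0,0.3,-1],[0,0,0]],[[0,0.4,-1],[0,0,0]],[[0,0.52,-1],[0,0,0]],[[0,0.65,-1],[0,0,0]]]'
for i in 1 2 3 4 5 6; do
python3 -m inch '[[[0.01,0.1,-0.027],[0,0,0]],[[0.02,0.2,-0.027],[0,0,0]],[[0.04,0.3,-0.027],[0,0,0]],[[0.05,0.4,-0.027],[0,0,0]],[[0.06,0.5,-0.027],[0,0,0]],[[0.07,0.6,-0.027],[0,0,0]],[[0.09,0.7,-0.027],[0,0,0]],[[0.1,0.8,-0.027],[0,0,0]],[[0.11,0.9,-0.027],[0,0,0]],[[0.126,1,-0.027],[0,0,0]]]' | grep posi; done
python3 - <<'E'
from h import *
go([.505,.232,.031]);p,r,o=st();print(o['clock'],o['grip_width'])
E
```

```text
clock: 74.45
position: [0.6134, -0.2913, 0.0283]
ee_rot: [-0.045, 0.999, 0.0, -0.0]
ft_force: [-0.1, -0.1, 0.6]
grip_width: 0.602
grasp_force: 0.0
clock: 75.45
position: [0.615, -0.2922, 0.0194]
ee_rot: [-0.045, 0.999, -0.001, 0.002]
ft_force: [3.2, -2.3, 5.5]
grip_width: 0.461
grasp_force: 34.8
clock: 76.45
position: [0.6083, -0.2385, 0.0974]
ee_rot: [-0.045, 0.999, 0.0, -0.001]
ft_force: [-0.4, 0.4, -0.9]
grip_width: 0.457
grasp_force: 35.3
position: [0.5914, -0.1601, 0.1002]
position: [0.5741, -0.0813, 0.1024]
position: [0.5569, -0.0026, 0.1045]
position: [0.5397, 0.0762, 0.1067]
position: [0.5224, 0.155, 0.1089]
position: [0.5051, 0.2337, 0.111]
shift [ 0.004 -0.021  1.   ] turn None
82.45 0.45394130605555183
```

```bash

python3 -m inch '[[[0,-0.01,0.15],[0,0,0]],[[0,-0.02,0.3],[0,0,0]],[[0,-0.02,0.45],[0,0,0]],[[0,-0.02,0.6],[0,0,0]],[[0,-0.02,0.75],[0,0,0]],[[0,-0.02,0.85],[0,0,0]],[[0,-0.02,0.92],[0,0,0]],[[0,-0.02,0.97],[0,0,0]],[[0,-0.02,1],[0,0,0]],[[0,-0.02,1],[0,0,0]]]'
python3 -m inch '[[[0,0,0],[0,0,0]],[[0,0,0],[0,0,0]],[[0,0,0],[0,0,0]],[[0,0,-0.15],[0,0,0]],[[0,0,-0.3],[0,0,0]],[[0,0,-0.5],[0,0,0]],[[0,0,-0.7],[0,0,0]],[[0,0,-0.85],[0,0,0]],[[0,0,-1],[0,0,0]],[[0,0,-1],[0,0,0]]]' 0.55
python3 -m inch '[[[0.1,0,-0.1],[0,0,0]],[[0.2,0.1,-0.2],[0,0,0]],[[0.3,0.2,-0.3],[0,0,0]],[[0.4,0.3,-0.3],[0,0,0]],[[0.5,0.4,-0.3],[0,0,0]],[[0.6,0.5,-0.3],[0,0,0]],[[0.7,0.6,-0.3],[0,0,0]],[[0.8,0.7,-0.3],[0,0,0.05]],[[0.9,0.75,-0.3],[0,0,0.1]],[[1,0.8,-0.3],[0,0,0.143]]]' 0.6
python3 - <<'E'
from h import *
a=np.radians(-1.2);q=R.from_matrix(np.array([[-np.cos(a),-np.sin(a),0],[-np.sin(a),np.cos(a),0],[0,0,-1]]) )
go([.412,.3048,.029],q); snap('top','t6.png',crop=(60,200,330,402),scale=2.9)
E
```

```text
clock: 83.45
position: [0.5054, 0.2315, 0.0323]
ee_rot: [-0.045, 0.999, 0.0, -0.0]
ft_force: [-6.3, -2.9, 14.6]
grip_width: 0.459
grasp_force: 36.5
clock: 84.45
position: [0.5063, 0.2319, 0.1131]
ee_rot: [-0.045, 0.999, 0.001, 0.001]
ft_force: [0.5, -0.1, 0.6]
grip_width: 0.553
grasp_force: 0.0
clock: 85.45
position: [0.419, 0.2885, 0.1347]
ee_rot: [0.012, 1.0, -0.0, -0.0]
ft_force: [0.2, 0.5, -0.0]
grip_width: 0.606
grasp_force: 0.0
shift [0.092 0.202 1.322] turn [-0.    -0.    -0.003]
```

View pics/t6.png

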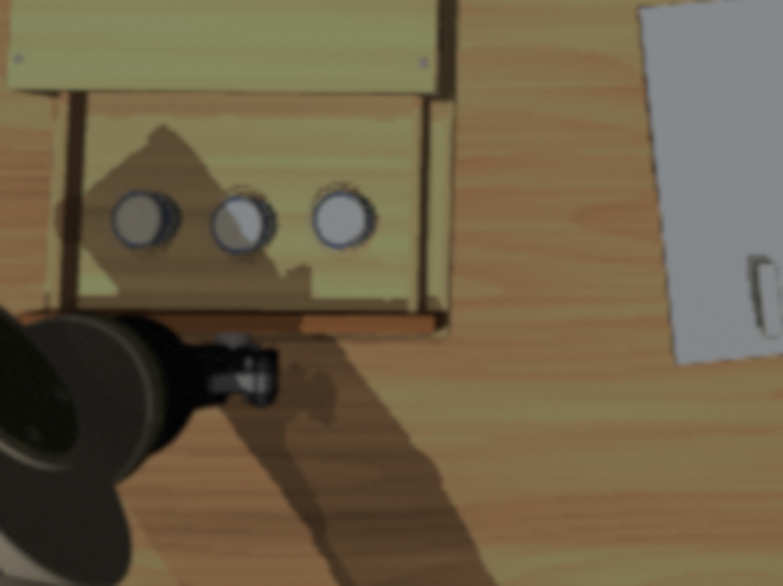

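All three pots stand upright in the tray; the tray is still straight. Grip the knob and push home gently.

```bash

python3 -m inch '[[[0.05,0.1,0],[0,0,0]],[[0.09,0.2,0.1],[0,0,0]],[[0.09,0.2,0.25],[0,0,0]],[[0.09,0.2,0.4],[0,0,0]],[[0.09,0.2,0.55],[0,0,0]],[[0.09,0.2,0.7],[0,0,0]],[[0.09,0.2,0.85],[0,0,0]],[[0.09,0.2,0.95],[0,0,0]],[[0.09,0.2,1],[0,0,0]],[[0.09,0.2,1],[0,0,0]]]'
python3 -m inch '[[[0,0,0.2],[0,0,0]],[[0,0,0.32],[0,0,0]],[[0,0,0.32],[0,0,0]],[[0,0,0.32],[0,0,0]],[[0,0,0.32],[0,0,0]],[[0,0,0.32],[0,0,0]],[[0,0,0.32],[0,0,0]],[[0,0,0.32],[0,0,0]],[[0,0,0.32],[0,0,0]],[[0,0,0.32],[0,0,0]]]' 0 40
for i in 1 2; do
python3 -m inch '[[[-0.02,0,0],[0,0,0]],[[-0.08,0,0],[0,0,0]],[[-0.16,0,0],[0,0,0]],[[-0.25,0,0],[0,0,0]],[[-0.35,0,0],[0,0,0]],[[-0.45,0,0],[0,0,0]],[[-0.55,0,0],[0,0,0]],[[-0.64,0,0],[0,0,0]],[[-0.72,0,0],[0,0,0]],[[-0.78,0,0],[0,0,0]]]'; done
python3 -m inch '[[[-0.03,0,0],[0,0,0]],[[-0.06,0,0],[0,0,0]],[[-0.09,0,0],[0,0,0]],[[-0.12,0,0],[0,0,0]],[[-0.15,0,0],[0,0,0]],[[-0.18,0,0],[0,0,0]],[[-0.21,0,0],[0,0,0]],[[-0.24,0,0],[0,0,0]],[[-0.26,0,0],[0,0,0]],[[-0.27,0,0],[0,0,0]]]'
```

```text
clock: 86.5
position: [0.4129, 0.3039, 0.0545]
ee_rot: [0.011, 1.0, -0.0, -0.0]
ft_force: [-0.2, -0.3, -0.1]
grip_width: 0.601
grasp_force: 0.0
clock: 87.5
position: [0.413, 0.3041, 0.0294]
ee_rot: [0.011, 1.0, -0.0, -0.0]
ft_force: [1.6, -0.4, -3.7]
grip_width: 0.269
grasp_force: 39.3
clock: 88.5
position: [0.476, 0.3029, 0.0294]
ee_rot: [0.011, 1.0, 0.0, -0.0]
ft_force: [-2.6, 0.5, -3.3]
grip_width: 0.263
grasp_force: 39.4
clock: 89.5
position: [0.5383, 0.3019, 0.0294]
ee_rot: [0.011, 1.0, 0.0, -0.0]
ft_force: [-6.5, 7.3, -3.4]
grip_width: 0.267
grasp_force: 40.9
clock: 90.5
position: [0.5593, 0.3016, 0.0293]
ee_rot: [0.011, 1.0, 0.0, -0.0]
ft_force: [-5.9, 4.7, -2.9]
grip_width: 0.267
grasp_force: 40.9
```

```bash

for i in 1 2; do
python3 -m inch '[[[-0.005,0,0],[0,0,0]],[[-0.01,0,0],[0,0,0]],[[-0.015,0,0],[0,0,0]],[[-0.02,0,0],[0,0,0]],[[-0.025,0,0],[0,0,0]],[[-0.025,0,0],[0,0,0]],[[-0.025,0,0],[0,0,0]],[[-0.025,0,0],[0,0,0]],[[-0.025,0,0],[0,0,0]],[[-0.025,0,0],[0,0,0]]]' | egrep 'posi|ft'; done
```

```text
position: [0.5602, 0.3016, 0.0292]
ft_force: [-9.8, 3.3, 0.6]
position: [0.5603, 0.3016, 0.0291]
ft_force: [-19.5, 2.4, 8.6]
```

```bash

python3 -m inch '[[[-0.005,0,0],[0,0,0]],[[-0.01,0,0],[0,0,0]],[[-0.015,0,0],[0,0,0]],[[-0.02,0,0],[0,0,0]],[[-0.025,0,0],[0,0,0]],[[-0.025,0,0],[0,0,0]],[[-0.025,0,0],[0,0,0]],[[-0.025,0,0],[0,0,0]],[[-0.025,0,0],[0,0,0]],[[-0.025,0,0],[0,0,0]]]' | egrep 'posi|ft'
python3 -m inch '[[[0,0,0],[0,0,0]],[[0,0,0],[0,0,0]],[[0,0,0],[0,0,0]],[[0,0,-0.1],[0,0,0]],[[0,0,-0.3],[0,0,0]],[[0,0,-0.5],[0,0,0]],[[0,0,-0.7],[0,0,0]],[[0,0,-0.9],[0,0,0]],[[0.05,0,-1],[0,0,0]],[[0.1,0,-1],[0,0,0]]]' 0.55
for i in 1 2; do
python3 -m inch '[[[0.02,-0.1,-0.05],[0,0,0]],[[0.06,-0.2,-0.1],[0,0,0]],[[0.1,-0.3,-0.1],[0,0,0]],[[0.15,-0.4,-0.1],[0,0,0]],[[0.2,-0.5,-0.1],[0,0,0]],[[0.25,-0.6,-0.1],[0,0,0]],[[0.3,-0.7,-0.1],[0,0,0]],[[0.35,-0.8,-0.1],[0,0,0]],[[0.4,-0.9,-0.1],[0,0,0]],[[0.46,-1,-0.1],[0,0,0]]]' | grep posi; done
python3 - <<'E'
from h import *
im=manip.camera('top')[:,:,::-1]
a=cv2.resize(im[180:340,60:220],None,fx=3.7,fy=3.7,interpolation=cv2.INTER_CUBIC)[:592]
b=cv2.resize(im[190:345,275:330],None,fx=3.7,fy=3.7,interpolation=cv2.INTER_CUBIC)
c=np.zeros((592,800,3),np.uint8); c[:a.shape[0],:a.shape[1]]=a; w=min(b.shape[1],800-a.shape[1]); c[:min(592,b.shape[0]),a.shape[1]:a.shape[1]+w]=b[:592,:w]; cv2.imwrite('pics/t7.png',c); print(a.shape,b.shape)
cv2.imwrite('full7.png',im)
E
```

```text
position: [0.5602, 0.3016, 0.029]
ft_force: [-28.0, -0.8, 15.5]
clock: 94.5
position: [0.5582, 0.3013, 0.1114]
ee_rot: [0.011, 1.0, 0.001, 0.001]
ft_force: [-0.9, 0.1, 0.5]
grip_width: 0.551
grasp_force: 0.0
position: [0.5185, 0.2211, 0.1174]
position: [0.4801, 0.142, 0.1254]
(592, 592, 3) (574, 204, 3)
```

View pics/t7.png

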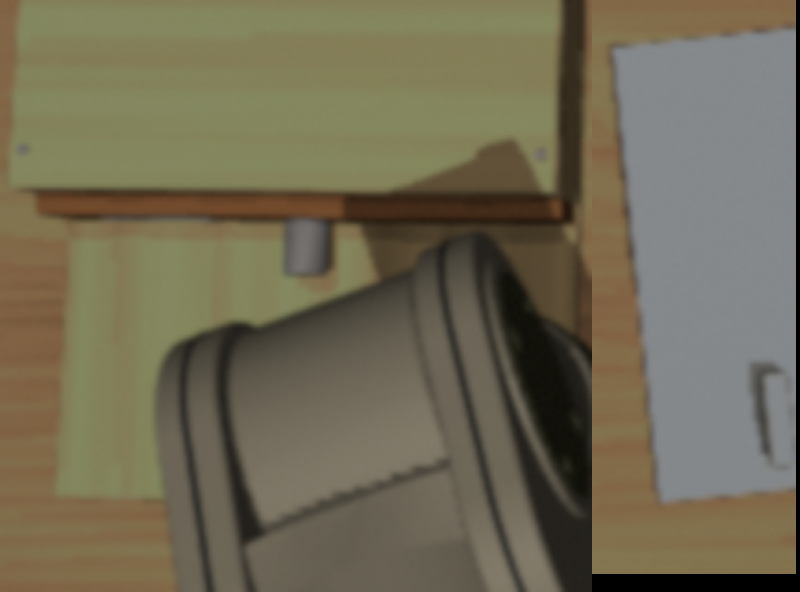

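Tray is home (panel hard against the case front, knob at (308,245)). Check the lid's pose: left corners (612,47), (660,502), fin top about (779,418).

```bash
python3 - <<'E'
from h import *
C=lambda u,v,z: px2w('top',275+(u-592)/3.7-.4,190+v/3.7-.4,z)
b,f,n=C(612,47,.013),C(660,502,.013),C(779,418,.043)
d=(b-f)[:2]; print(b,f,n,np.linalg.norm(d),np.degrees(np.arctan2(d[1],d[0])))
a=np.arctan2(d[1],d[0]);ex=np.array([np.cos(a),np.sin(a)]);ey=np.array([-ex[1],ex[0]])
print('fin from edges',f[:2]+.04*ex-.068*ey)
a=np.radians(5.1);q=R.from_matrix(np.array([[-np.cos(a),-np.sin(a),0],[-np.sin(a),np.cos(a),0],[0,0,-1]]) )
go([.4497,-.0591,.018],q)
E
```

```text
[0.65189481 0.02634576 0.013     ] [0.40277245 0.00296051 0.013     ] [ 0.44902385 -0.06041742  0.043     ] 0.2502175480805701 5.362671773600947
fin from edges [ 0.44895263 -0.06100347]
shift [ 0.313 -2.503  1.343] turn [-0.001 -0.001 -0.143]
```

Lid unmoved. Fetch it.

```bash

for i in 1 2; do
python3 -m inch '[[[0,-0.1,0],[0,0,0]],[[0.02,-0.2,0],[0,0,0]],[[0.03,-0.3,0],[0,0,0]],[[0.04,-0.4,0],[0,0,0]],[[0.05,-0.5,0],[0,0,0]],[[0.06,-0.6,0],[0,0,0]],[[0.08,-0.7,0],[0,0,0]],[[0.09,-0.76,0],[0,0,0]],[[0.104,-0.8,0],[0,0,0]],[[0.104,-0.835,0],[0,0,0]]]' | grep posi; done
python3 -m inch '[[[0,-0.1,0],[0,0,-0.02]],[[0.02,-0.2,0],[0,0,-0.04]],[[0.03,-0.3,0],[0,0,-0.06]],[[0.04,-0.4,0],[0,0,-0.08]],[[0.05,-0.5,0],[0,0,-0.1]],[[0.06,-0.6,0.1],[0,0,-0.12]],[[0.08,-0.7,0.2],[0,0,-0.143]],[[0.09,-0.76,0.3],[0,0,-0.143]],[[0.104,-0.8,0.4],[0,0,-0.143]],[[0.104,-0.835,0.4],[0,0,-0.143]]]'
python3 - <<'E'
from h import *
go([.449,-.0595,.018])
E
```

```text
position: [0.4704, 0.0759, 0.1254]
position: [0.4607, 0.0093, 0.1254]
clock: 99.55
position: [0.4502, -0.0572, 0.0923]
ee_rot: [-0.045, 0.999, 0.0, -0.001]
ft_force: [-0.3, -0.2, 0.2]
grip_width: 0.545
grasp_force: 0.0
shift [ 0.016 -0.028  0.929] turn None
```

```bash

python3 -m inch '[[[0.016,-0.02,0.1],[0,0,0]],[[0.016,-0.025,0.2],[0,0,0]],[[0.016,-0.025,0.35],[0,0,0]],[[0.016,-0.025,0.5],[0,0,0]],[[0.016,-0.025,0.65],[0,0,0]],[[0.016,-0.025,0.78],[0,0,0]],[[0.016,-0.025,0.88],[0,0,0]],[[0.016,-0.025,0.925],[0,0,0]],[[0.016,-0.025,0.925],[0,0,0]],[[0.016,-0.025,0.925],[0,0,0]]]'
python3 -m inch '[[[0,0,0],[0,0,0]],[[0,0,0],[0,0,0]],[[0,0,0],[0,0,0]],[[0,0,0],[0,0,0]],[[0,0,0],[0,0,0]],[[0,0,0],[0,0,0]],[[0,0,0],[0,0,0]],[[0,0,0],[0,0,0]],[[0,0,0],[0,0,0]],[[0,0,0],[0,0,0]]]' 0 60
for i in 1 2; do
python3 -m inch '[[[0,0,-0.05],[0,0,0]],[[0,0,-0.15],[0,0,0]],[[0,0,-0.27],[0,0,0]],[[0,0,-0.4],[0,0,0]],[[0,0,-0.53],[0,0,0]],[[0,0,-0.66],[0,0,0]],[[0,0,-0.8],[0,0,0]],[[0,0,-0.9],[0,0,0]],[[0,0,-0.97],[0,0,0]],[[0,0,-1],[0,0,0]]]'; done
python3 - <<'E'
from h import *
go([.4129,-.326,.1914])
E
```

```text
clock: 100.55
position: [0.4501, -0.0593, 0.0196]
ee_rot: [-0.045, 0.999, 0.0, 0.0]
ft_force: [0.5, 0.6, 0.1]
grip_width: 0.547
grasp_force: 0.0
clock: 101.55
position: [0.4503, -0.0593, 0.0199]
ee_rot: [-0.045, 0.999, 0.0, 0.0]
ft_force: [-1.7, 0.0, 6.7]
grip_width: 0.147
grasp_force: 59.2
clock: 102.55
position: [0.4501, -0.0593, 0.1]
ee_rot: [-0.045, 0.999, 0.0, 0.0]
ft_force: [0.6, -0.2, -1.0]
grip_width: 0.149
grasp_force: 58.4
clock: 103.55
position: [0.4501, -0.0593, 0.18]
ee_rot: [-0.045, 0.999, 0.0, 0.0]
ft_force: [0.3, -0.1, -1.4]
grip_width: 0.151
grasp_force: 58.4
shift [ 0.764 -3.278 -0.144] turn None
```

```bash

for i in 1 2 3 4; do
python3 -m inch '[[[0.01,-0.06,-0.03],[0,0,0]],[[0.03,-0.15,-0.03],[0,0,0]],[[0.05,-0.25,-0.03],[0,0,0]],[[0.08,-0.35,-0.03],[0,0,0]],[[0.1,-0.45,-0.03],[0,0,0]],[[0.12,-0.55,-0.03],[0,0,0]],[[0.14,-0.65,-0.03],[0,0,0]],[[0.16,-0.73,-0.03],[0,0,0]],[[0.18,-0.79,-0.03],[0,0,0]],[[0.198,-0.82,-0.03],[0,0,0]]]' | grep posi; done
python3 -m inch '[[[0,0,0],[0,0.03,0]],[[0,0,0],[0,0.07,0]],[[0,0,0],[0,0.11,0]],[[0,0,0],[0,0.15,0]],[[0,0,0],[0,0.19,0]],[[0,0,0],[0,0.23,0]],[[0,0,0],[0,0.27,0]],[[0,0,0],[0,0.311,0]],[[0,0,0],[0,0.311,0]],[[0,0,0],[0,0.311,0]]]'
python3 - <<'E'
from h import *
go([.4104,-.3262,.1243]); go([.4537,-.3223,.1243]); p,r,o=st(); print(r.as_matrix().round(3))
E
```

```text
position: [0.4399, -0.1266, 0.1818]
position: [0.4301, -0.1933, 0.1842]
position: [0.4202, -0.2601, 0.1865]
position: [0.4103, -0.3269, 0.1889]
clock: 108.55
position: [0.4105, -0.3264, 0.1888]
ee_rot: [-0.045, 0.992, -0.006, -0.122]
ft_force: [-1.7, -0.3, -1.1]
grip_width: 0.151
grasp_force: 58.5
shift [-0.195  0.003  0.782] turn None
shift [-0.722  0.003  0.651] turn None
[[-0.966 -0.09  -0.241]
 [-0.087  0.996 -0.022]
 [ 0.242 -0.    -0.97 ]]
```

```bash

python3 -m inch '[[[-0.02,0,0.08],[0,0,0]],[[-0.04,0,0.16],[0,0,0]],[[-0.06,0,0.25],[0,0,0]],[[-0.085,0,0.34],[0,0,0]],[[-0.11,0,0.44],[0,0,0]],[[-0.135,0,0.54],[0,0,0]],[[-0.16,0,0.64],[0,0,0]],[[-0.18,0,0.72],[0,0,0]],[[-0.195,0.003,0.782],[0,0,0]],[[-0.195,0.003,0.782],[0,0,0]]]'
python3 - <<'E'
from h import *
go([.4537,-.3223,.1243])
a=manip.camera('scene')[:,:,::-1][130:260,90:220]; b=manip.camera('top')[:,:,::-1][180:340,400:520]
a=cv2.resize(a,(450,450),interpolation=cv2.INTER_CUBIC); b=cv2.resize(b,(338,450),interpolation=cv2.INTER_CUBIC); cv2.imwrite('pics/m8.png',np.hstack([a,b]))
E
```

```text
clock: 109.55
position: [0.4101, -0.3259, 0.1238]
ee_rot: [-0.045, 0.991, -0.005, -0.122]
ft_force: [-0.0, 0.5, -1.2]
grip_width: 0.152
grasp_force: 58.5
shift [-0.528 -0.005 -0.138] turn None
```

View pics/m8.png

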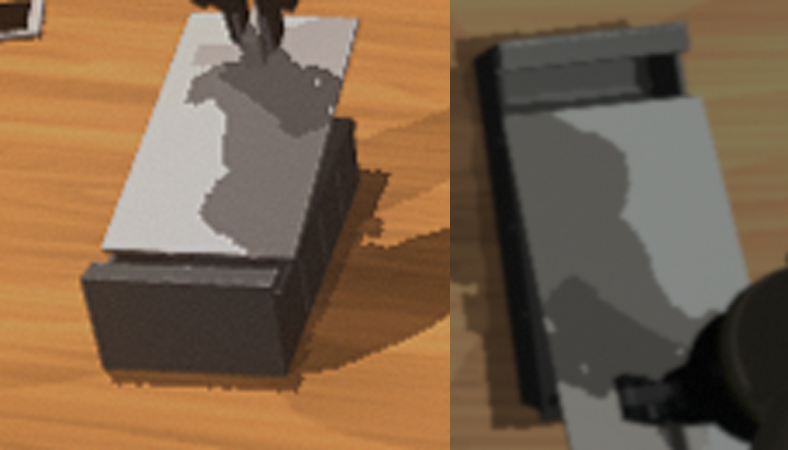

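Lid aligned with the box within about 2 mm, its back edge just in front of the lip. Slide in and lower.

```bash

python3 -m inch '[[[-0.06,0,-0.016],[0,0,0]],[[-0.12,0,-0.031],[0,0,0]],[[-0.18,0,-0.047],[0,0,0]],[[-0.24,0,-0.063],[0,0,0]],[[-0.3,0,-0.078],[0,0,0]],[[-0.36,0,-0.094],[0,0,0]],[[-0.42,0,-0.11],[0,0,0]],[[-0.48,0,-0.125],[0,0,0]],[[-0.52,0,-0.136],[0,0,0]],[[-0.528,0,-0.138],[0,0,0]]]'
python3 - <<'E'
from h import *
a=manip.camera('scene')[:,:,::-1][130:260,90:220]; b=manip.camera('top')[:,:,::-1][180:340,400:520]
a=cv2.resize(a,(450,450),interpolation=cv2.INTER_CUBIC); b=cv2.resize(b,(338,450),interpolation=cv2.INTER_CUBIC); cv2.imwrite('pics/m9.png',np.hstack([a,b]))
a=np.radians(5.1);q=R.from_matrix(np.array([[-np.cos(a),-np.sin(a),0],[-np.sin(a),np.cos(a),0],[0,0,-1]]) )
go([.4455,-.3230,.0725],q)
E
```

```text
clock: 110.65
position: [0.4544, -0.322, 0.1249]
ee_rot: [-0.045, 0.992, -0.005, -0.122]
ft_force: [0.0, -0.6, -1.4]
grip_width: 0.153
grasp_force: 58.5
shift [-0.056 -0.001  0.662] turn [-0.    -0.311  0.002]
```

View pics/m9.png

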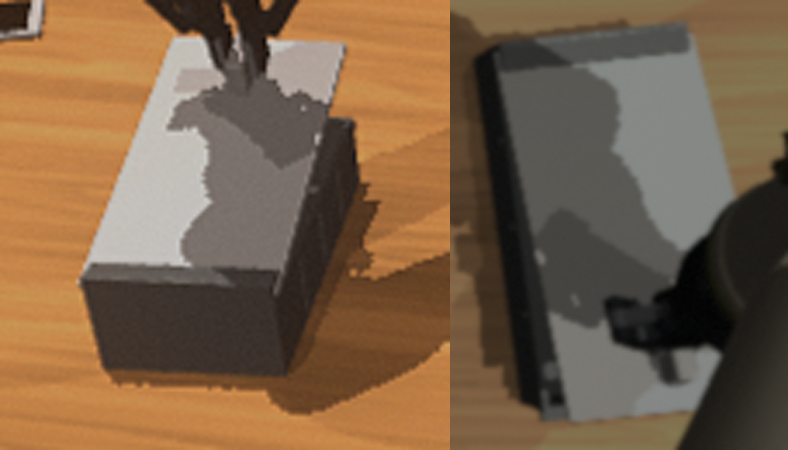

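```bash

python3 -m inch '[[[0.002,0,0.08],[0,-0.039,0]],[[0.004,0,0.16],[0,-0.078,0]],[[0.002,0,0.24],[0,-0.117,0]],[[0,0,0.32],[0,-0.156,0]],[[-0.008,0,0.4],[0,-0.195,0]],[[-0.016,0,0.48],[0,-0.233,0]],[[-0.028,0,0.56],[0,-0.272,0]],[[-0.04,0,0.62],[0,-0.3,0]],[[-0.05,0,0.65],[0,-0.311,0]],[[-0.056,0,0.662],[0,-0.311,0]]]'
```

```text
clock: 111.75
position: [0.4452, -0.3229, 0.0725]
ee_rot: [-0.045, 0.999, 0.0, -0.0]
ft_force: [0.7, 0.3, -0.4]
grip_width: 0.15
grasp_force: 58.5
```

```bash

python3 -m inch '[[[0,0,0.005],[0,0,0]],[[0,0,0.01],[0,0,0]],[[0,0,0.015],[0,0,0]],[[0,0,0.02],[0,0,0]],[[0,0,0.025],[0,0,0]],[[0,0,0.03],[0,0,0]],[[0,0,0.035],[0,0,0]],[[0,0,0.035],[0,0,0]],[[0,0,0.035],[0,0,0]],[[0,0,0.035],[0,0,0]]]'
```

```text
clock: 112.75
position: [0.4459, -0.3229, 0.0719]
ee_rot: [-0.045, 0.999, 0.001, 0.001]
ft_force: [-9.5, 8.3, 25.3]
grip_width: 0.152
grasp_force: 62.5
```

```bash

python3 -m inch '[[[0,0,0],[0,0,0]],[[0,0,0],[0,0,0]],[[0,0,0],[0,0,0]],[[0,0,0],[0,0,0]],[[0,0,-0.1],[0,0,0]],[[0,0,-0.3],[0,0,0]],[[0,0,-0.5],[0,0,0]],[[0,0,-0.7],[0,0,0]],[[0,0,-0.9],[0,0,0]],[[0,0,-1],[0,0,0]]]' 0.65
for i in 1 2 3; do
python3 -m inch '[[[0,0.1,0],[0,0,0]],[[0,0.2,0],[0,0,0]],[[0,0.3,0],[0,0,0]],[[0,0.4,0],[0,0,0]],[[0,0.5,0],[0,0,0]],[[0,0.6,0],[0,0,0]],[[0,0.7,0],[0,0,0]],[[0,0.8,0],[0,0,0]],[[0,0.9,0],[0,0,0]],[[0,1,0],[0,0,0]]]' | grep posi; done
python3 - <<'E'
from h import *
t=manip.camera('top')[:,:,::-1]
a=manip.camera('scene')[:,:,::-1][130:260,90:220]; b=t[180:340,400:520]
a=cv2.resize(a,(430,430),interpolation=cv2.INTER_CUBIC); b=cv2.resize(b,(370,493),interpolation=cv2.INTER_CUBIC)
c=np.zeros((600,800,3),np.uint8); c[:430,:430]=a; c[:493,430:]=b; d=t[205:290,60:320]; c[460:600,:428]=cv2.resize(d,(428,140)); cv2.imwrite('pics/m10.png',c)
E
```

```text
clock: 113.75
position: [0.446, -0.3234, 0.1515]
ee_rot: [-0.045, 0.999, -0.0, 0.001]
ft_force: [-0.3, -0.5, 0.1]
grip_width: 0.652
grasp_force: 0.0
position: [0.4382, -0.2426, 0.1498]
position: [0.431, -0.1629, 0.1498]
position: [0.4238, -0.0832, 0.1498]
```

View pics/m10.png

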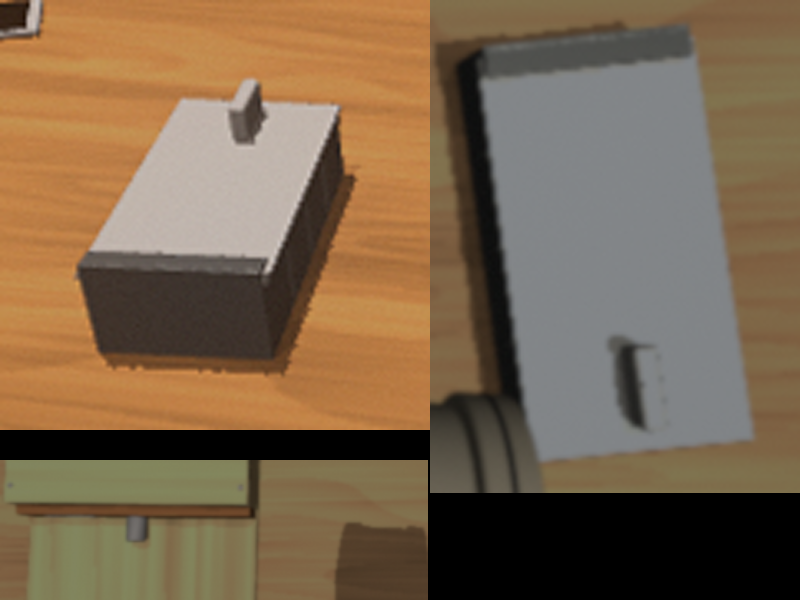

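Lid lies flat with its back edge under the lip, within about 2 mm of its first position, and the tray panel is flush against the case. Hand in.

```bash
python3 -c "
from h import *
t=manip.camera('top')[:,:,::-1].astype(int); f=cv2.imread('full7.png').astype(int)
print(abs(t-f)[225:245,70:150].mean())
print(manip.hand_in())"
```

```text
1.5464583333333333
the job is handed in; nothing more can be done
None
```

The job is handed in: all three pots stand upright in the tray, the tray is pushed fully home, the lid lies flat with its back edge tucked under the lip, and the glue, jar and tape were never touched; it took about 117 of the 210 s.

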